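# Bolt the guard gate of a drum sander

## Robot

A 7-joint arm with a two-finger parallel gripper is mounted at the origin on the work surface. World frame = base frame: x ahead of the robot, y to its left, z up, the work surface at z = 0. Lengths are in m, angles in degrees, forces in N, time in s.
With the tool pointing down it reaches from about 0.4 to 0.85 m from the base axis. Payload 10.4 kg.
Tool frame: the origin (TCP) lies at the very end of the fingers, on their centre line; the grasp point (between the pads) lies 19 mm behind it; y points along the fingers, x is the direction in which the jaws open and shut, and the axes are right-handed (so a half turn about y gives the same grasp; the last joint's range is limited). The gripper opens to 85 mm and grips with 20 to 120 N. Pads are 22 mm wide; open, the fingers measure 114 mm over their backs; the gripper's body (76 mm by 85 mm) begins 54 mm behind the grasp point. The pads swing forward as they close: fully open they stand 13 mm farther back than shut.
Start: joints at [-1.295, 19.034, -3.707, 83.658, 1.238, 77.344, -5.071], TCP at [0.625, 0, 0.231] pointing down, gripper open.
Joint ranges: [-148.97, 148.97], [-28.65, 121.19], [-84.17, 76.75], [9.2, 138.47], [-72.65, 252.65], [3.7, 117.97], [-149.18, 149.18]. Speed limits (degrees/s): [127.2, 127.2, 159.86, 159.86, 180, 180, 180].

## Interface

Orientations are given as [roll, pitch, yaw] about the fixed x, y, z axes, in that order (R = Rz(yaw) Ry(pitch) Rx(roll)).
In Python, from plant import manip gives the robot as it stands.
- The arm moves only by the tool arm_command, never from a script. Its argument "commands" is a list of rows, each a list of 7 numbers: the shift along the world's x, y, z in mm, then the turn, a rotation vector about the world's x, y, z in degrees, then the gripper's target within -1 to 1 (shut at 1, half-way at 0, fully open at -1). In form: [[x, y, z, rx, ry, rz, claw], ...]. A call has 1 to 12 rows; each row is the pose to reach, as a shift and turn from the pose commanded when the call began; what a row does not reach only later rows make up. A row lasts 1/8 s, in which the tool goes at most 62.5 mm and 10.7 degrees, less where a joint would pass 70% of its speed; a pose out of reach is approached as far as the arm can. A call with a gripper value outside its range is refused whole. The fingers move at their own pace and stop on an object; "force" is the grip in N (left out, the last holds). Time passes only in rows, so rows that repeat a pose let the fingers close. It gives the time, the measured TCP pose, the force and the opening at its end, in the units of the state.
- manip.read_state(): the state, without advancing time (a new reading comes with each control period).
- manip.camera(name): name is "scene" or "side" or "wrist"; returns the picture (384x512x3 uint8, red, green, blue); there is no depth.
- manip.camera_params(name): a dict with "K" (3x3 intrinsics, pixels), "eye" and "attitude" of the camera in the world. Camera axes: x right, y down, z forward; pixel columns grow to the right and rows downward; lengths in m; the calibration is good to about 2 mm. A picture is of the moment at which its call begins: read the wrist's pose just before it. camera_params takes no time and is no camera call; for the wrist camera it gives the pose at the moment of the call.
- manip.close_job(): hands the job in, once; it reports no verdict.
Trained networks look in the newest picture that a camera, given by its name, has taken for a name from the list of things; names that differ only in an ending like _2 or _b are one class to them, and where a whole thing is asked for, a point or a joint stands for the part that bears it (a point fixed in the world has none). Each returns a list of dicts, best first, with "p" (0 to 1); they miss things now and then, are a little off and sometimes report something else, mostly with a low value. They report only what shows in the picture. A call takes as long as a camera call.
- manip.find_in(camera, label): "position" ([x, y, z] in m, in the coordinates of the camera as it stood for that picture, good to about 4 mm: the middle of the surface that is visible of it).
- manip.spot_point(camera, label): "position" ([x, y, z] in m, in the coordinates of the camera as it stood for that picture, good to about 4 mm: a listed point, or the origin of a listed thing).
The state is a dict: "time_s": time; "joint_pos": joint angles; "dq": joint speeds; "joint_efforts": joint torques, N m; "ee_pos": TCP position; "orientation": TCP orientation; "force": force on the tool from outside, world axes, zero at the start; "ft_torque": the same for the moment, N m; "width": finger opening in m.
Only numpy, scipy, OpenCV 4.12 (cv2) and the standard library are available. Lean on these libraries where they do the work, as an engineer would, in place of code of your own. Each camera call takes 0.05 s, during which the arm holds its last target.

## Task

Make the drum sander safe: push its swing gate fully shut, then hold the long sprung safety catch down with one fingertip while the other fingertip pushes the bolt by its upright lug, all the way home through the loop on the gate. Then take the hand away, so that the catch springs up again and locks the bolt. This is all pushing and pressing: pick nothing up, and leave the other things on the bench where they are.

Things in the scene. Friction and masses are not known exactly. Their poses are not given: they have to be found in the camera images.
- sander: bench drum sander, fixed, plate 290 x 400 x 12 mm; origin on the bench, under the shut gate's line. Axes = sander x, y, z (mm, used below): x across the gate, away from robot; y left along the shut gate; z up. Green bolt block x -85..30, y 50..210, top z 70. Hinge post at y -160, up to z 92. Drum and motor behind (x over 70, top z 102). Bolt guides at x -15..15, y 58..88, up to z 98
- gate (a joint): flat steel swing gate 10 mm thick, z 16..72, hinged on the upright line at sander x 0, y -160; 0 = fully shut (along y, from -145 to 42, stop), grows in rad as it swings toward sander -x, the robot. Stays where left (0.15 N m friction). On its top edge, 183 mm from the hinge, a 30 mm wide loop up to z 106, its opening 22 mm wide for the bolt
- gate_end (a point): upper edge of the free end of the gate, on the face toward the robot, 202 mm from the hinge line
- bolt (a joint): round steel bolt, 14 mm diameter, lying on the block along sander y at x 0, z 82; 0 = drawn back, grows in m as it slides toward sander -y into the loop; 0.042 = fully home (stop). Friction 2.5 N. Moves only a few mm unless the catch is down; past 0.037 the catch can spring up behind it
- bolt_lug (a point): upright flat steel lug on the tail of the bolt, 26 mm along sander x, 10 along y, 39 tall; origin centre of its top face, at sander (0, 150, 117) with the bolt at 0; axes as the sander's. Push its rear (+y) face toward -y. Behind it (y over 155) nothing stands above the block's top
- catch (a joint): sprung safety catch; 0 = up, grows in m as it is pressed straight down, 0.012 = fully down (stop). Takes 4 N to start and 10 N at the bottom; frees the bolt beyond 0.007. Springs up by itself, unless the bolt is part way
- catch_pad (a point): long flat finger pad of the catch, 24 mm along sander x, 110 along y, 6 thick; origin centre of its top face, at sander (-60, 140, 107) when up; axes as the sander's. It runs beside the bolt, 60 mm nearer the robot, so a finger can slide along it while pressing. Fully down its top is at z 95: 22 below the lug's top, 3 above the highest part of the bolt's tail besides the lug
- clog: plain wooden clog, 240 x 86 mm, 95 high; bystander right of the sander; origin centre of underside
- tin: round grey tin, 64 mm diameter, 100 high; bystander left of the sander, beside the block; origin centre of underside
- mallet: hammer, 260 mm long, lying left of the block; bystander; origin centre of underside
- dust_brush: wooden brush, 200 mm long, lying in front of the block; bystander; origin centre of underside
- driver: wooden-handled screwdriver, 200 mm long, lying between the sander and the clog; bystander; origin centre of underside
- wood_wedge: small wooden offcut 28 x 70 x 22 mm lying on the base plate between gate and drum; bystander; origin centre of underside

How it is judged:
By the outcome, as a careful person would: the job done as asked, in the order asked, and still so for the second after the job is handed in, with the robot touching nothing.
It also fails if it takes over 48 s, if anything falls off the work surface, if the arm or the gripper's body presses on something with over 40 N, if the wrist force passes 120 N, or if a joint passes its speed limit or range.

## Working session

There is one attempt and no reset: what is moved stays moved. The work goes in short steps, Python scripts to look and compute and a tool call to move; the robot and the scene stay as the last step left them, time stands still between calls to the robot, and variables do not carry over. Pictures are saved under pics/ and viewed, and the job is handed in when it is done.

Besides the shell and the picture viewer there is one more tool, called after "Call:" in YAML: its name, and indented under it one key for each argument. arm_command: Moves the arm, as the interface text tells. Its arguments: {"type":"object","properties":{"commands":{"type":"array","items":{"type":"array","items":{"type":"number"}}},"force":{"type":"number"}},"required":["commands"]}

```bash
ls; mkdir -p pics
cat > h.py <<'E'
import numpy as np,cv2
from plant import manip
from scipy.spatial.transform import Rotation as R
def snap(n,f):
    im=manip.camera(n); cv2.imwrite('pics/'+f,im[:,:,::-1].copy()); return im
E
python3 - <<'E'
from h import *
print(manip.read_state())
for n in ['scene','side','wrist']:
    snap(n,n+'0.png'); p=manip.camera_params(n); print(n,p)
    if n!='wrist' or 1:
        for l in ['sander','gate_end','bolt_lug','catch_pad']:
            print(n,l,manip.spot_point(n,l))
E
```

```text
pics
{'time_s': 0.0, 'joint_pos': array([-1.29797686, 19.07138967, -3.70975904, 83.70552691,  1.24084304,
       77.34187131, -5.06951783]), 'dq': array([-0.05709237,  0.00589522, -0.03419352, -0.05107865,  0.01036736,
        0.05179958,  0.0570708 ]), 'joint_efforts': array([ 4.98105128e-04, -6.25449800e+01,  4.97091911e-02, -3.91610491e+01,
        1.63588714e-02,  9.83294769e-03, -6.01235030e-06]), 'ee_pos': array([6.24637152e-01, 3.87634255e-05, 2.30526419e-01]), 'orientation': array([-9.00058803e+01,  7.85972742e-02,  8.73278084e-03]), 'force': array([-0.70201907,  0.70549949, -0.44264106]), 'ft_torque': array([-0.01116675, -0.00401109,  0.04978618]), 'width': 0.08524053585929307}
scene {'K': array([[459.96671114,   0.        , 248.54968853],
       [  0.        , 459.96671114, 196.42493814],
       [  0.        ,   0.        ,   1.        ]]), 'eye': array([ 1.06172755, -0.60417247,  1.05415353]), 'attitude': array([-139.76526773,    0.39874945,   37.24619762])}
scene sander [{'position': [0.04, 0.1089, 1.2855], 'p': 0.56}]
scene gate_end [{'position': [-0.0384, -0.0001, 1.280
[... 515 characters left out ...]
[-0.0302, 0.0545, 1.0533], 'p': 0.96}]
side gate_end [{'position': [0.0333, 0.0289, 0.9525], 'p': 0.88}]
side bolt_lug [{'position': [-0.1322, 0.0038, 0.9067], 'p': 0.57}]
side catch_pad [{'position': [-0.0819, 0.0283, 0.879], 'p': 0.67}]
wrist {'K': array([[346.19638297,   0.        , 254.34584279],
       [  0.        , 346.19638297, 188.44841024],
       [  0.        ,   0.        ,   1.        ]]), 'eye': array([0.62536884, 0.0767429 , 0.37376527]), 'attitude': array([ 1.62544213e+02,  4.05994028e-02, -2.63117643e-02])}
wrist sander [{'position': [0.0039, -0.0428, 0.382], 'p': 0.73}]
wrist gate_end [{'position': [-0.0885, -0.0388, 0.2993], 'p': 0.64}]
wrist bolt_lug []
wrist catch_pad []
```

View pics/scene0.png

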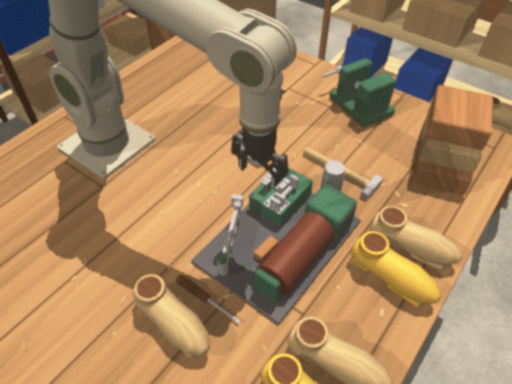

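View pics/side0.png

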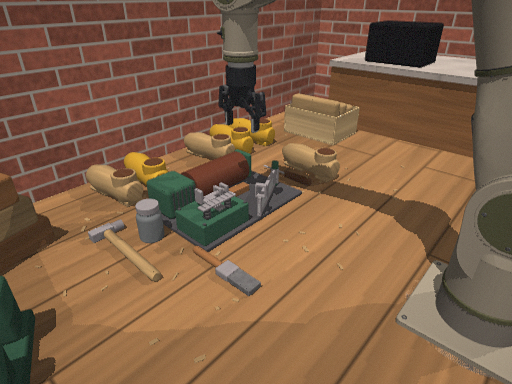

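View pics/wrist0.png

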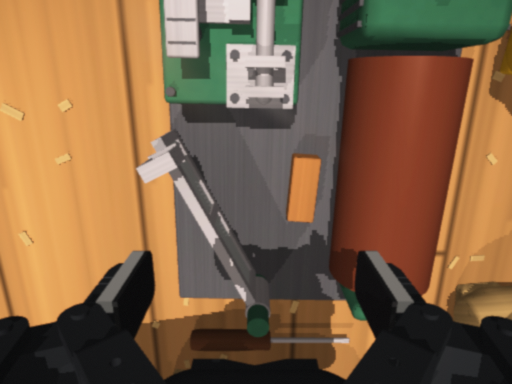

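```bash
cat >> h.py <<'E'
def w(n,p,par=None):
    c=par or manip.camera_params(n)
    return R.from_euler('xyz',c['attitude'],degrees=True).apply(p)+c['eye']
E
python3 - <<'E'
from h import *
D={'scene':dict(sander=[0.04, 0.1089, 1.2855],gate_end=[-0.0384, -0.0001, 1.2807],lug=[0.1271, -0.0589, 1.2703],pad=[0.0738, -0.0692, 1.2976]),
'side':dict(sander=[-0.0302, 0.0545, 1.0533],gate_end=[0.0333, 0.0289, 0.9525],lug=[-0.1322, 0.0038, 0.9067],pad=[-0.0819, 0.0283, 0.879]),
'wrist':dict(sander=[0.0039, -0.0428, 0.382],gate_end=[-0.0885, -0.0388, 0.2993])}
for n in D:
  c=manip.camera_params(n)
  for k,v in D[n].items(): print(n,k,w(n,v).round(4), (np.array(c['K'])@v/v[2]).round(0)[:2])
E
```

```text
scene sander [0.6355 0.0104 0.0022] [263. 235.]
scene gate_end [0.525  0.027  0.0768] [235. 196.]
scene lug [0.6339 0.1578 0.1216] [295. 175.]
scene pad [0.576  0.1458 0.1078] [275. 172.]
side sander [6.295e-01 9.600e-03 1.000e-04] [240. 206.]
side gate_end [0.5314 0.0228 0.0711] [262. 198.]
side lug [0.6351 0.1545 0.116 ] [198. 189.]
side pad [0.5736 0.1475 0.1078] [217. 199.]
wrist sander [ 0.629   0.003  -0.0035] [258. 150.]
wrist gate_end [0.5367 0.024  0.0767] [152. 144.]
```

The sander is nearly aligned with world axes: origin at about (0.632, 0.008), yaw about 0. The gate is about 28° open, with its end at wrist pixel (152,144). The jaws already open along sander x. I'll check where the brush is, then push the gate.

Run:
```python
from h import *
manip.camera('side')
for l in ['dust_brush','tin','mallet','driver','clog']:
    for q in manip.spot_point('side',l)[:2]: print(l,q['p'],w('side',q['position']).round(3))
```

```text
dust_brush 0.58 [ 0.463  0.238 -0.002]
tin 0.67 [0.573 0.145 0.106]
tin 0.56 [ 0.698  0.27  -0.001]
mallet 0.97 [0.675 0.353 0.002]
driver 0.49 [ 0.64  -0.233 -0.004]
driver 0.48 [0.632 0.008 0.002]
clog 0.94 [ 0.628 -0.333 -0.001]
```

Call:
arm_command:
  commands:
    - [-30, -10, 0, 0, 0, 0, 1]
    - [-60, -20, 0, 0, 0, 0, 1]
    - [-90, -30, 0, 0, 0, 0, 1]
    - [-110, -30, 0, 0, 0, 0, 1]
    - [-110, -30, -30, 0, 0, 0, 1]
    - [-110, -30, -65, 0, 0, 0, 1]
    - [-110, -30, -100, 0, 0, 0, 1]
    - [-110, -30, -130, 0, 0, 0, 1]
    - [-110, -30, -155, 0, 0, 0, 1]
    - [-110, -30, -175, 0, 0, 0, 1]
    - [-110, -30, -180, 0, 0, 0, 1]
    - [-110, -30, -180, 0, 0, 0, 1]
  force: 60

```text
time_s: 2.55
ee_pos: [0.5152, -0.03, 0.0517]
orientation: [-90.0, -0.0, -0.0]
force: [1.2, 0.2, -0.0]
width: -0.0001
```

Call:
arm_command:
  commands:
    - [10, 0, 0, 0, 0, 0, 1]
    - [20, 0, 0, 0, 0, 0, 1]
    - [30, 0, 0, 0, 0, 0, 1]
    - [38, 0, 0, 0, 0, 0, 1]
    - [46, 0, 0, 0, 0, 0, 1]
    - [54, 0, 0, 0, 0, 0, 1]
    - [62, 0, 0, 0, 0, 0, 1]
    - [70, 0, 0, 0, 0, 0, 1]
    - [77, 0, 0, 0, 0, 0, 1]
    - [84, 0, 0, 0, 0, 0, 1]
    - [90, 0, 0, 0, 0, 0, 1]
    - [90, 0, 0, 0, 0, 0, 1]

```text
time_s: 4.05
ee_pos: [0.6057, -0.0302, 0.0515]
orientation: [-90.0, -0.1, -0.0]
force: [0.5, 0.2, 1.1]
width: 0.0001
```

Run:
```python
from h import *
snap('wrist','w1.png')
snap('side','s1.png')
for l in ['gate_end']:
    for q in manip.spot_point('side',l)[:2]: print(l,q['p'],w('side',q['position']).round(3))
```

```text
gate_end 0.65 [0.615 0.043 0.07 ]
```

View pics/w1.png

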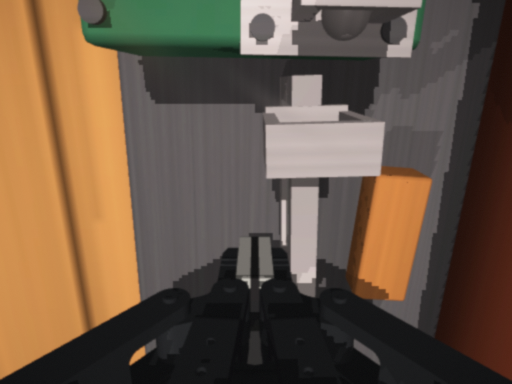

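The gate is nearly shut: the loop is at pixel (325,145), and the bolt end ahead is at about (345,20). I'll keep pushing gently until I feel the stop.

Call:
arm_command:
  commands:
    - [3, 0, 0, 0, 0, 0, 1]
    - [5, 0, 0, 0, 0, 0, 1]
    - [7, 0, 0, 0, 0, 0, 1]
    - [9, 0, 0, 0, 0, 0, 1]
    - [9, 0, 0, 0, 0, 0, 1]

```text
time_s: 4.82
ee_pos: [0.6121, -0.0299, 0.0512]
orientation: [-90.0, 0.3, -0.0]
force: [-12.1, 0.5, 8.6]
width: -0.0
```

Call:
arm_command:
  commands:
    - [2, 0, 0, 0, 0, 0, 1]
    - [2, 0, 0, 0, 0, 0, 1]

```text
time_s: 5.08
ee_pos: [0.6123, -0.0299, 0.0512]
orientation: [-90.0, 0.5, -0.0]
force: [-22.4, 0.7, 17.6]
width: -0.0002
```

Run:
```python
from h import *
snap('wrist','w2.png')
```

```text
(no output)
```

View pics/w2.png

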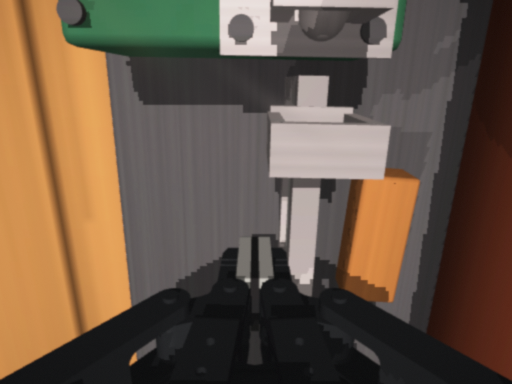

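The gate is at its stop: 22 N there, no further travel, and the loop (328) lines up with the bolt (about 328). Next I back off, rise and look at the block.

Call:
arm_command:
  commands:
    - [-10, 0, 0, 0, 0, 0, 1]
    - [-25, 0, 0, 0, 0, 0, 1]
    - [-30, 0, 30, 0, 0, 0, 1]
    - [-30, 0, 70, 0, 0, 0, 1]
    - [-30, 0, 115, 0, 0, 0, 1]
    - [-30, 20, 155, 0, 0, 0, -0.06]
    - [-25, 65, 170, 0, 0, 0, -0.06]
    - [-20, 110, 170, 0, 0, 0, -0.06]
    - [-15, 155, 170, 0, 0, 0, -0.06]
    - [-13, 190, 170, 0, 0, 0, -0.06]
    - [-13, 212, 170, 0, 0, 0, -0.06]
    - [-13, 212, 170, 0, 0, 0, -0.06]

```text
time_s: 6.62
ee_pos: [0.6027, 0.1835, 0.2212]
orientation: [-90.0, -0.0, 0.1]
force: [-0.5, 0.4, 0.0]
width: 0.0452
```

Run:
```python
from h import *
for n in ['wrist','scene','side']:
  par=manip.camera_params(n)
  snap(n,n+'3.png')
  for l in ['bolt_lug','catch_pad','gate_end','sander']:
    for q in manip.spot_point(n,l)[:1]: print(n,l,q['p'],w(n,q['position'],par).round(4))
```

```text
wrist bolt_lug 0.95 [0.6373 0.1606 0.115 ]
wrist catch_pad 0.93 [0.572  0.1467 0.1061]
wrist gate_end 0.71 [0.6295 0.0476 0.0738]
wrist sander 0.61 [ 0.6317  0.0044 -0.0018]
scene bolt_lug 0.48 [0.6323 0.1576 0.1234]
scene catch_pad 0.73 [0.5722 0.152  0.1076]
scene gate_end 0.84 [0.6194 0.0502 0.0727]
side bolt_lug 0.77 [0.634  0.1568 0.1178]
side catch_pad 0.84 [0.5742 0.1473 0.1072]
side gate_end 0.92 [0.6218 0.0473 0.0695]
side sander 0.64 [ 0.6288  0.0088 -0.    ]
```

View pics/wrist3.png

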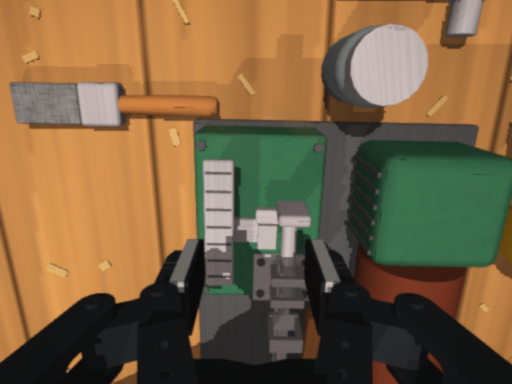

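View pics/side3.png

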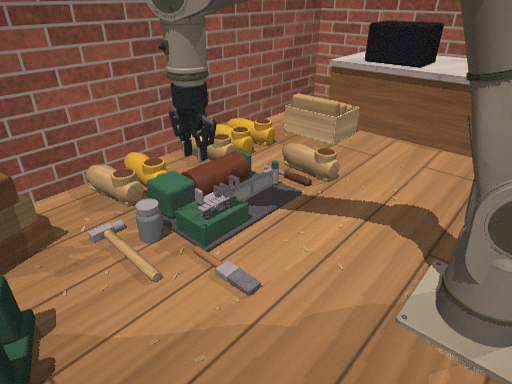

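The picture shows the lug's top face at pixels x 278..309, y 202..217, and the pad at x 204..234, y 160..286. I'll turn those into world positions.

Run:
```python
from h import *
import cv2
im=cv2.imread('pics/wrist3.png')[130:300,180:340]
cv2.imwrite('pics/crop3.png',cv2.resize(im,None,fx=4,fy=3.5,interpolation=cv2.INTER_CUBIC))
c=manip.camera_params('wrist');K=np.array(c['K']);Rc=R.from_euler('xyz',c['attitude'],degrees=True)
def g(u,v,z):
    d=Rc.apply(np.linalg.inv(K)@[u,v,1]); return (c['eye']+d*(z-c['eye'][2])/d[2]).round(4)
for n,u,v,z in [('lugR',309,209,.117),('lugL',278,209,.117),('lugrear',293,201.5,.117),('lugfront',293,216,.117),('padL',204,225,.107),('padR',234,225,.107),('padfar',218,160,.107),('padnear',218,286,.107)]: print(n,g(u,v,z))
```

```text
lugR [0.6448 0.1647 0.117 ]
lugL [0.6212 0.1647 0.117 ]
lugrear [0.6324 0.1708 0.117 ]
lugfront [0.6328 0.159  0.117 ]
padL [0.5627 0.1472 0.107 ]
padR [0.5868 0.1472 0.107 ]
padfar [0.5756 0.2006 0.107 ]
padnear [0.5721 0.0908 0.107 ]
```

View pics/crop3.png

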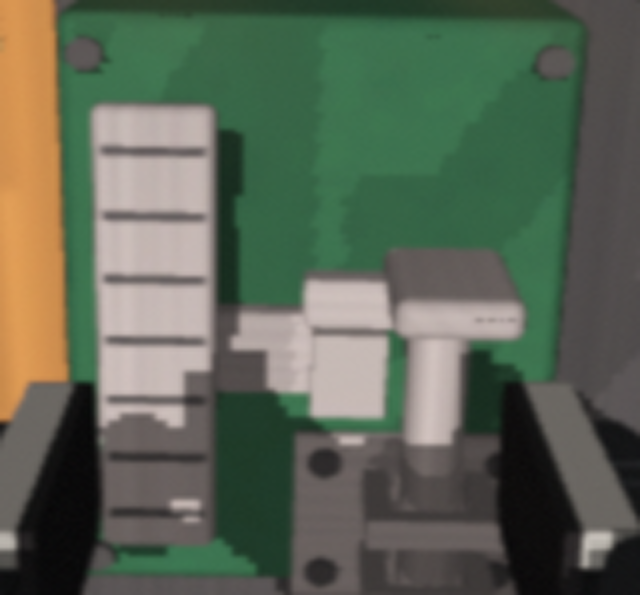

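Top lug strip is at about y 217..227 px, and the dark part above it is its rear face. That puts the lug's rear at y of about 0.161, lug x at 0.633 and pad x at 0.5745, so the current pose clears the lug. Descending with the left finger onto the pad.

Call:
arm_command:
  commands:
    - [1, 0, -25, 0, 0, 0, -0.06]
    - [1, 0, -55, 0, 0, 0, -0.06]
    - [1, 0, -80, 0, 0, 0, -0.06]
    - [1, 0, -97, 0, 0, 0, -0.06]
    - [1, 0, -107, 0, 0, 0, -0.06]
    - [1, 0, -113, 0, 0, 0, -0.06]
    - [1, 0, -113, 0, 0, 0, -0.06]
  force: 100

```text
time_s: 8.25
ee_pos: [0.6041, 0.1821, 0.1085]
orientation: [-90.0, -0.0, -0.0]
force: [-0.4, 0.3, -0.2]
width: 0.0454
```

Run:
```python
from h import *
snap('wrist','w4.png');snap('side','s4.png')
```

```text
(no output)
```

View pics/w4.png

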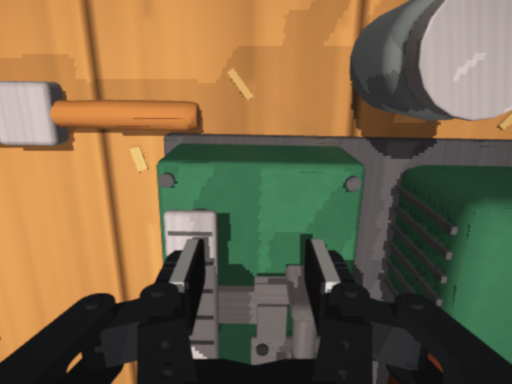

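The left finger (172..205 px) is over the pad (165..217), and the right finger is behind the lug with its left edge at about 288. Pressing.

Call:
arm_command:
  commands:
    - [0, 0, -4, 0, 0, 0, -0.06]
    - [0, 0, -7, 0, 0, 0, -0.06]
    - [0, 0, -10, 0, 0, 0, -0.06]
    - [0, 0, -10, 0, 0, 0, -0.06]

```text
time_s: 8.85
ee_pos: [0.6045, 0.1823, 0.0989]
orientation: [-90.0, -0.1, 0.0]
force: [-0.5, 0.6, 7.2]
width: 0.0453
```

Call:
arm_command:
  commands:
    - [0, 0, -3, 0, 0, 0, -0.06]
    - [0, 0, -5, 0, 0, 0, -0.06]
    - [0, 0, -6, 0, 0, 0, -0.06]
    - [0, 0, -6, 0, 0, 0, -0.06]

```text
time_s: 9.35
ee_pos: [0.6046, 0.1824, 0.0934]
orientation: [-90.0, -0.1, 0.0]
force: [-1.0, -0.2, 7.7]
width: 0.0453
```

Call:
arm_command:
  commands:
    - [0, 0, -1, 0, 0, 0, -0.06]
    - [0, 0, -2, 0, 0, 0, -0.06]
    - [0, 0, -2, 0, 0, 0, -0.06]

```text
time_s: 9.72
ee_pos: [0.6047, 0.1825, 0.0924]
orientation: [-89.9, -0.1, 0.0]
force: [-3.4, -1.4, 15.8]
width: 0.0455
```

Catch is at its stop (15.8 N). Sliding toward -y to push the lug.

Call:
arm_command:
  commands:
    - [0, -4, 0, 0, 0, 0, -0.06]
    - [0, -8, 0, 0, 0, 0, -0.06]
    - [0, -12, 0, 0, 0, 0, -0.06]
    - [0, -16, 0, 0, 0, 0, -0.06]
    - [0, -20, 0, 0, 0, 0, -0.06]
    - [0, -20, 0, 0, 0, 0, -0.06]

```text
time_s: 10.48
ee_pos: [0.605, 0.1663, 0.0928]
orientation: [-89.7, -0.2, 0.1]
force: [-0.2, 9.0, 12.7]
width: 0.0456
```

Run:
```python
from h import *
snap('wrist','w5.png');snap('scene','c5.png')
```

```text
(no output)
```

View pics/w5.png

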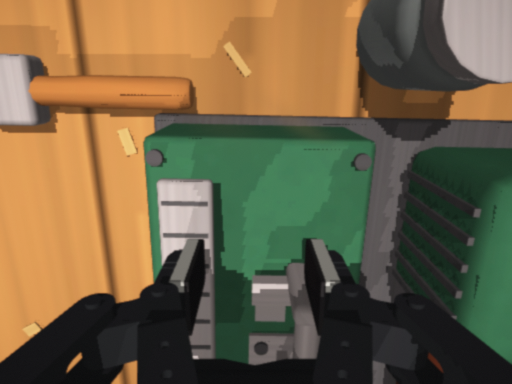

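Call:
arm_command:
  commands:
    - [0, -4, 0, 0, 0, 0, -0.06]
    - [0, -8, 0, 0, 0, 0, -0.06]
    - [0, -12, 0, 0, 0, 0, -0.06]
    - [0, -16, 0, 0, 0, 0, -0.06]
    - [0, -20, 0, 0, 0, 0, -0.06]
    - [0, -20, 0, 0, 0, 0, -0.06]

```text
time_s: 11.32
ee_pos: [0.6049, 0.1467, 0.0928]
orientation: [-89.7, -0.2, 0.2]
force: [-2.2, 10.0, 13.8]
width: 0.0454
```

The bolt is moving with steady force. I'll continue to its stop.

Call:
arm_command:
  commands:
    - [0, -4, 0, 0, 0, 0, -0.06]
    - [0, -8, 0, 0, 0, 0, -0.06]
    - [0, -12, 0, 0, 0, 0, -0.06]
    - [0, -15, 0, 0, 0, 0, -0.06]
    - [0, -15, 0, 0, 0, 0, -0.06]

```text
time_s: 11.95
ee_pos: [0.605, 0.1319, 0.0928]
orientation: [-89.7, -0.2, 0.2]
force: [-2.3, 10.8, 14.1]
width: 0.0451
```

Call:
arm_command:
  commands:
    - [0, -3, 0, 0, 0, 0, -0.06]
    - [0, -5, 0, 0, 0, 0, -0.06]
    - [0, -7, 0, 0, 0, 0, -0.06]
    - [0, -7, 0, 0, 0, 0, -0.06]

```text
time_s: 12.45
ee_pos: [0.6049, 0.1296, 0.0929]
orientation: [-89.4, -0.3, 0.4]
force: [1.2, 24.1, 10.2]
width: 0.0451
```

Run:
```python
from h import *
snap('wrist','w6.png')
im=snap('scene','c6.png')
cv2.imwrite('pics/c6z.png',cv2.resize(im[130:260,200:340,::-1],None,fx=4,fy=4,interpolation=cv2.INTER_CUBIC))
```

```text
(no output)
```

View pics/w6.png

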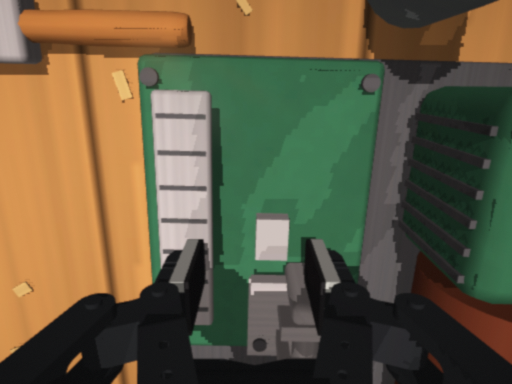

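View pics/c6z.png

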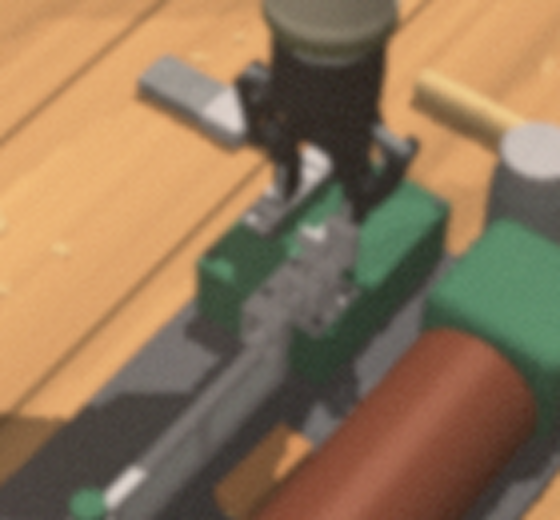

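Stop felt at y=0.1296 (24 N), against about 0.130 predicted for fully home. One more firm nudge to confirm it.

Call:
arm_command:
  commands:
    - [0, -2, 0, 0, 0, 0, -0.06]
    - [0, -4, 0, 0, 0, 0, -0.06]
    - [0, -4, 0, 0, 0, 0, -0.06]

```text
time_s: 12.92
ee_pos: [0.6048, 0.1293, 0.093]
orientation: [-89.2, -0.3, 0.6]
force: [2.3, 32.0, 7.2]
width: 0.0453
```

Solid stop. I'll back off 4 mm, then go straight up.

Call:
arm_command:
  commands:
    - [0, 5, 0, 0, 0, 0, -0.06]
    - [0, 10, 0, 0, 0, 0, -0.06]
    - [0, 14, 0, 0, 0, 0, -0.06]
    - [0, 15, 4, 0, 0, 0, -0.06]
    - [0, 15, 10, 0, 0, 0, -0.06]
    - [0, 15, 20, 0, 0, 0, -0.06]
    - [0, 15, 40, 0, 0, 0, -0.06]
    - [0, 15, 70, 0, 0, 0, -0.06]
    - [0, 20, 100, 0, 0, 0, -0.06]
    - [0, 40, 135, 0, 0, 0, -0.06]
    - [0, 50, 150, 0, 0, 0, -0.06]
    - [0, 50, 150, 0, 0, 0, -0.06]

```text
time_s: 14.42
ee_pos: [0.6041, 0.167, 0.2411]
orientation: [-90.0, -0.1, 0.1]
force: [-1.2, 0.8, 0.4]
width: 0.0452
```

Run:
```python
from h import *
for n in ['wrist','scene','side']:
  par=manip.camera_params(n)
  im=snap(n,n+'7.png')
  if n=='side': cv2.imwrite('pics/s7z.png',cv2.resize(im[150:260,140:310,::-1],None,fx=4,fy=4,interpolation=cv2.INTER_CUBIC))
  for l in ['bolt_lug','catch_pad','gate_end']:
    for q in manip.spot_point(n,l)[:1]: print(n,l,q['p'],w(n,q['position'],par).round(4))
```

```text
wrist bolt_lug 0.65 [0.6345 0.1146 0.1185]
wrist catch_pad 0.93 [0.5705 0.1469 0.1046]
wrist gate_end 0.77 [0.6289 0.0444 0.0783]
scene bolt_lug 0.64 [0.6338 0.1176 0.1219]
scene catch_pad 0.95 [0.573  0.1477 0.1048]
scene gate_end 0.69 [0.6178 0.0526 0.0744]
side bolt_lug 0.54 [0.6341 0.1137 0.1179]
side catch_pad 0.78 [0.5761 0.15   0.1088]
side gate_end 0.97 [0.6233 0.0458 0.0696]
```

View pics/wrist7.png

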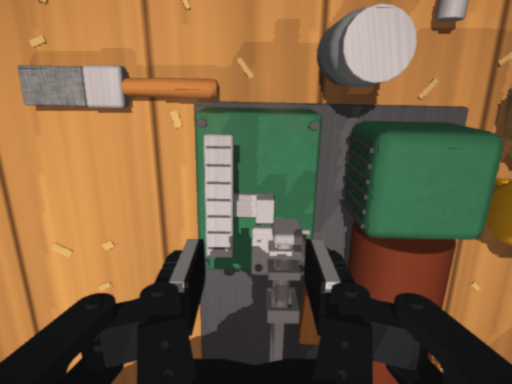

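View pics/s7z.png

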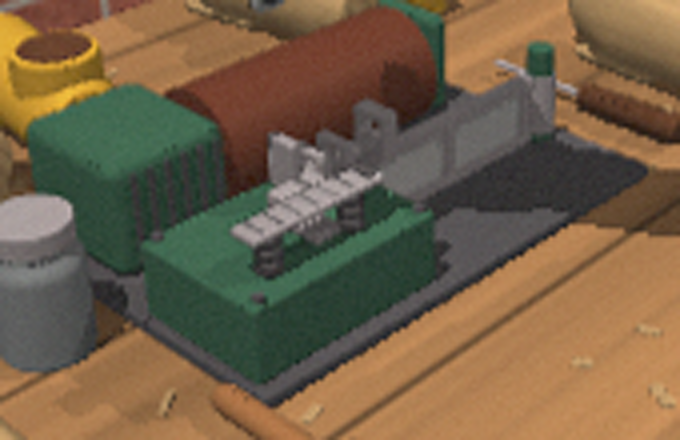

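All three views have the lug about 42 mm further in (y 0.157 → 0.115), and the catch pad back up at about 106 mm. The gate is shut, with the bolt through the loop at wrist pixel (285,285), and the bystanders haven't moved. Handing in.

```bash
python3 -c "
from h import *
print(manip.close_job())"
```

```text
the job is handed in; nothing more can be done
None
```

The sander is made safe: the gate is shut, the bolt is home through the loop, and the catch has sprung up behind it. I handed the job in at about 14.6 s.

- **Gate:** I pushed it shut with closed fingers until it stopped moving at 22 N. In the picture the loop lined up with the bolt.
- **Catch and bolt:** One fingertip held the catch at its lower stop (about 16 N) while the other pushed the lug along until it stopped hard at 32 N. I then backed off 4 mm and lifted the hand clear.
- **Last checks:**
  - The lug had moved about 42 mm in all three cameras.
  - The catch pad was back up at about 105–109 mm; fully up is 107.
  - The gate was still shut, and the brush and tin looked unmoved.
  - The hand was about 13 cm above the catch, touching nothing.
- **Disagreement:** The cameras' readings of the gate end differed by up to 11 mm in x and 8 mm in y. For the gate being shut I relied on the force at the stop and the picture instead.

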